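Hang the flanged sleeve on the free peg

TASK

Pick up the steel sleeve with the flange that stands on the welding bench, lay it lengthwise in the two notches of the V-rest with its flange clear of them, and let go of it there. Then take it again and hang it on the empty peg, plain end first and flange outward, pushed fully home against the peg's collar, and let go. Leave everything else where it is.

Things in the scene. Friction and masses are not known exactly. Their poses are not given: they have to be found in the camera images.
- sleeve_center (a point): Half-way point on the axis of the loose steel sleeve to be hung: an open tube 130 mm long, 40 mm outside, 32 mm bore, with a round flange 70 mm across and 6 mm thick at one end; about 0.6 kg, centre of mass 12 mm from here toward the flange. Its z axis runs along the tube from the flanged to the plain end. It starts upright on its flange, plain end up, this point 65 mm above the bench.
- sleeve_plain_end (a point): Centre of the sleeve's plain (unflanged) end face, 65 mm from its half-way point; same axes.
- v_rest: The V-rest, fixed to the bench: a base plate 90 x 120 x 10 mm carrying two upright supports with 90-degree V notches open to the top. Each is 12 mm thick, 65 mm wide, and centred 40 mm either side of the middle along y, leaving 68 mm between them for fingers. Origin: centre of its underside on the bench; y along the notches.
- v_axis (a point): Where the half-way point of a sleeve laid centred in both notches comes to rest: 75 mm above the bench, mid-way between the supports, 28 mm above the V bottoms, 4 mm above the supports' tops. Its y axis runs along the laid sleeve and points to the side of the hanging stands; z is up. A sleeve laid centred has its flange 13 mm beyond a support.
- free_peg: The empty peg: a round bar 20 mm in diameter, 110 mm long, tip tapered over the last 6 mm. Origin on its axis in the face of the collar (disc 48 mm across) at its root, 130 mm above the bench; z along the peg from collar to tip, outward and 12 degrees above level; x level across it; y square to both, pointing up. A sleeve hung home rests by its bore, its axis 6 mm below the peg's; friction holds it.
- free_stand: The fixed hanging stand that carries the empty peg; it and the other stand may have changed places. Base 110 x 130 x 10 mm, an upright 50 mm wide and 145 mm high behind the collar. Origin on the bench below the collar; the peg points to -y of this frame and 12 degrees up.
- full_stand: The other hanging stand, the same as the first, fixed, its peg already carrying a sleeve. Same origin and axes.
- hung_sleeve: A sleeve of the same kind that already hangs on the other stand's peg. Bystander. Origin at the centre of its flange face, z toward its plain end.
- plain_tube: Short tube without flange, 40 mm outside diameter, 65 mm high, standing among the task's things. Bystander. Origin at the centre of its underside.
- wide_tube: Short wide tube without flange, 52 mm outside diameter, 50 mm high, standing. Bystander. Origin at the centre of its underside.
- wrench: Open-ended wrench, 190 mm, lying flat on the robot side. Bystander. Origin at the middle of its underside.
- hammer: Hammer, 280 mm, lying on the far side. Bystander. Origin at the middle of its underside.
- magnet: Flat grey welding magnet, 60 x 60 x 18 mm. Bystander. Origin at the centre of its underside.
- can: Closed metal can, 64 mm across, 100 mm high, on the far side. Bystander. Origin at the centre of its underside.
Things that resemble listed ones, but are neither listed nor needed, are in the scene too. Leave any purple look-alike of the free_stand alone. Leave any pink look-alike of the part that bears sleeve_center alone.

How it is judged (in metres and radians):
On the way:
1. the sleeve lies in both notches of the V-rest (centre within 6 mm across and in height, 20 mm lengthwise of the middle, parallel within 0.1 rad) and the fingers have let go of it (x of sleeve_center in the frame of v_axis between -0.006 and 0.006 m and z of sleeve_center in the frame of v_axis between -0.006 and 0.006 m and y of sleeve_center in the frame of v_axis between -0.02 and 0.02 m and angle between the z axis of sleeve_center and the y axis of v_axis, either way round below 0.1 rad and contact force between sleeve and the fingers below 0.1 N), for 0.2 s.
At the end, for the whole second after the job is handed in: the sleeve hangs on the empty peg, plain end first and flange outward: its plain end is within 7 mm of the collar face and within 9 to 10 mm of the peg's axis, its axis along the peg within 0.12 rad, released and at rest (x of sleeve_plain_end in the frame of free_peg between -0.009 and 0.009 m and y of sleeve_plain_end in the frame of free_peg between -0.01 and 0.009 m and z of sleeve_plain_end in the frame of free_peg between -0.004 and 0.007 m and angle between the z axis of sleeve_center and the z axis of free_peg, either way round below 0.12 rad and contact force between sleeve and the fingers below 0.1 N and linear speed of sleeve below 0.02 m/s); the robot touches nothing.
It fails at once if the sleeve on the other peg is moved by more than 30 mm (distance of hung_sleeve from where it was at the start of the episode above 0.03 m).
It fails at once if another bystander (tubes, wrench, hammer, magnet, can) is moved by more than 30 mm (distance of any of plain_tube, wide_tube, wrench, hammer, magnet, can from where it was at the start of the episode above 0.03 m).
It also fails if it takes over 54 s, if anything falls off the work surface, if the arm or the gripper's body presses on something with over 40 N, if the wrist force passes 120 N, or if a joint passes its speed limit or range.

ROBOT

A 6-joint arm with a two-finger parallel gripper is mounted at the origin on the work surface. World frame = base frame: x ahead of the robot, y to its left, z up, the work surface at z = 0. Lengths are in mm, angles in rad, forces in N, time in s.
With the tool pointing down it reaches from about 300 to 1000 mm from the base axis. Payload 5.1 kg.
Tool frame: the origin (TCP) lies midway between the tips of the shut fingers; the grasp point (between the pads) lies tcp_to_grasp behind it (tcp_to_grasp is the distance from the TCP to the grasp point, in mm); z points along the fingers, y is the line along which they close (so a half turn about z gives the same grasp; the last joint's range is limited). The gripper opens to 95 mm and grips with 3 to 60 N. Pads are 20 mm wide; open, the fingers measure 119 mm over their backs; the gripper's body (75 mm by 180 mm) begins 59 mm behind the grasp point.
Start: joints at [-1.236, 0.124, 1.65, -0, 1.367, -0.083], TCP at [263.705, -594.091, 214.656] pointing down, gripper open.
Joint ranges: [-2.61, 2.61], [-1.02, 2.33], [0.03, 2.71], [-1.35, 4.49], [0.32, 2.68], [-2.91, 2.91]. Speed limits (rad/s): [2.57, 2.57, 3.14, 3.14, 3.14, 3.14].

INTERFACE

Orientations are given as a 3x3 rotation matrix whose columns are the frame's x, y, z axes.
In Python, from station import read_state, read_camera, hand_in, tcp_to_grasp gives the robot as it stands. The module is installed in compiled form; this text tells all that it offers.
- The arm moves only by the tool servo_tool, never from a script. Its argument "commands" is text: rows parted by semicolons, each of 7 numbers parted by spaces: the shift along the world's x, y, z in cm, then the turn, a rotation vector about the world's x, y, z in degrees, then the opening, from -1 (shut) to 1 (fully open). In form: dx dy dz rx ry rz jaw; .... A call has 1 to 12 rows; each row is the pose to reach, as a shift and turn from the pose commanded when the call began; what a row does not reach only later rows make up. A row lasts 1/8 s, in which the tool goes at most 62.5 mm and 10.7 degrees, less where a joint would pass 70% of its speed; a pose out of reach is approached as far as the arm can. A call with a gripper value outside its range is refused whole. The fingers move at their own pace and stop on an object; "force" is the grip in N (left out, the last holds). Time passes only in rows, so rows that repeat a pose let the fingers close. It gives the time, the measured TCP pose, the force, the opening and the grip force at its end, in the units of the state.
- read_state(): the state, without advancing time (a new reading comes with each control period).
- read_camera(name): name is "side" or "top" or "wrist"; returns a dict with "color" (400x640x3 uint8, blue, green, red), "fx", "fy", "cx", "cy" (pixels), "D" ([k1, k2, p1, p2, k3] as OpenCV has them; the pictures are not rectified), "world_from_camera" (4x4, takes a point from camera to world coordinates). Camera axes: x right, y down, z forward; pixel columns grow to the right and rows downward; lengths in mm; the calibration is good to about 2 mm. A picture is of the moment at which its call begins. There is no depth.
- hand_in(): hands the job in; it is judged then, once.
The state is a dict: "time_s": time; "q": joint angles; "joint_velocities": joint speeds; "effort": joint torques, N m; "ee_pos": TCP position; "eef_rot": TCP orientation; "contact_force": force on the tool from outside, world axes, zero at the start; "moment": the same for the moment, N m; "grip_width": finger opening in mm; "grip_force": force on a finger pad.
Only numpy, scipy, OpenCV 4.12 (cv2) and the standard library are available. Lean on these libraries where they do the work, as an engineer would, in place of code of your own. Each camera call takes 0.05 s, during which the arm holds its last target. There are 200 camera calls.

## Working session

There is one attempt and no reset: what is moved stays moved. The work goes in short steps, Python scripts to look and compute and a tool call to move; the robot and the scene stay as the last step left them, time stands still between calls to the robot, and variables do not carry over. Pictures are saved under pics/ and viewed, at most 13 in all, crops included, and the job is handed in when it is done.

Besides the shell and the picture viewer there is one more tool, called after ">>>" by a JSON object that holds its "api" and its "payload", one argument or row to a line. servo_tool: Moves the arm, as the interface text tells. Its arguments: {"type":"object","properties":{"commands":{"type":"string"},"force":{"type":"number"}},"required":["commands"]}

```bash
mkdir -p pics
cat > h.py <<'E'
import numpy as np, cv2, pickle
from station import *
def grab(n,tag):
    c=read_camera(n); cv2.imwrite(f'pics/{tag}.png',c['color']); pickle.dump(c,open(f'pics/{tag}.pkl','wb')); return c
def load(tag): return pickle.load(open(f'pics/{tag}.pkl','rb'))
def K(c): return np.array([[c['fx'],0,c['cx']],[0,c['fy'],c['cy']],[0,0,1.]])
def ray(c,uv):
    p=cv2.undistortPoints(np.array([[uv]],float),K(c),np.array(c['D'],float))[0,0]
    T=np.array(c['world_from_camera']); return T[:3,3],T[:3,:3]@np.array([p[0],p[1],1])
def onz(c,uv,z):
    o,d=ray(c,uv); return o+d*(z-o[2])/d[2]
def tri(c1,u1,c2,u2):
    A=[];b=[]
    for c,u in((c1,u1),(c2,u2)):
        o,d=ray(c,u); d=d/np.linalg.norm(d); P=np.eye(3)-np.outer(d,d); A.append(P); b.append(P@o)
    x=np.linalg.lstsq(np.vstack(A),np.hstack(b),rcond=None)[0]
    return x, [np.linalg.norm(P@x-bb) for P,bb in zip(A,b)]
def proj(c,P):
    T=np.linalg.inv(np.array(c['world_from_camera'])); r=cv2.Rodrigues(T[:3,:3])[0]
    return cv2.projectPoints(np.array(P,float).reshape(-1,3),r,T[:3,3],K(c),np.array(c['D'],float))[0][:,0]
E
python3 - <<'E'
from h import *
for n in('top','side'):
    c=grab(n,n+'0'); print(n,np.round(c['world_from_camera'],2).tolist(),c['fx'],c['cx'],c['cy'],c['D'])
print(tcp_to_grasp, read_state())
E
```

```text
top [[-0.02, -0.99, 0.14, 284.94], [-1.0, 0.02, 0.01, 2.43], [-0.01, -0.14, -0.99, 1534.12], [0.0, 0.0, 0.0, 1.0]] 514.7865229555739 310.57342377878626 200.25642242279267 [-0.05792824  0.          0.          0.          0.        ]
side [[-0.99, -0.1, 0.1, 399.24], [-0.14, 0.77, -0.62, 688.9], [-0.01, -0.63, -0.78, 962.04], [0.0, 0.0, 0.0, 1.0]] 439.7309012776069 314.29102735365836 193.87144889213687 [0.0029259 0.        0.        0.        0.       ]
18.8 {'time_s': 0.1, 'q': array([-1.23561159e+00,  1.24410715e-01,  1.65155365e+00,  8.28086463e-07,
        1.36749525e+00, -8.26124284e-02]), 'joint_velocities': array([-0.00183935, -0.0012642 , -0.00350638,  0.00088183,  0.00108741,
        0.00106668]), 'effort': array([ 3.38957152e-04, -4.18881118e+01, -3.61095428e+01,  7.76950037e-02,
        4.61761176e-02, -5.74902037e-05]), 'ee_pos': array([ 263.50834678, -593.54775282,  213.51926874]), 'eef_rot': array([[ 9.13985069e-01,  4.05747358e-01, -6.13359149e-04],
       [ 4.05747792e-01, -9.13983381e-01,  1.76333091e-03],
       [ 1.54866788e-04, -1.86052724e-03, -9.99998257e-01]]), 'contact_force': array([ 0.2915279 , -0.2251232 , -0.93493567]), 'moment': array([ 0.01315564, -0.00330738,  0.00961941]), 'grip_force': 0.0, 'grip_width': 95.05396194424287}
```

View pics/top0.png

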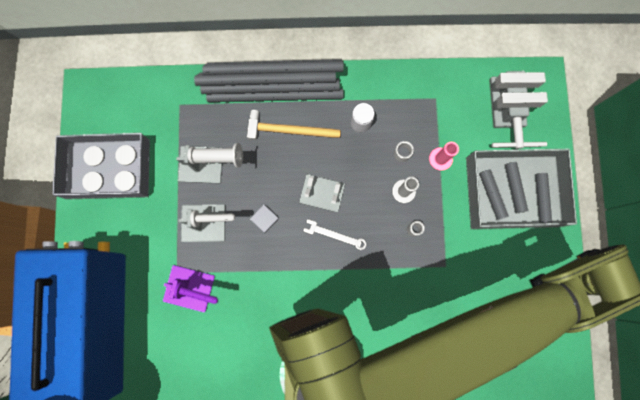

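View pics/side0.png

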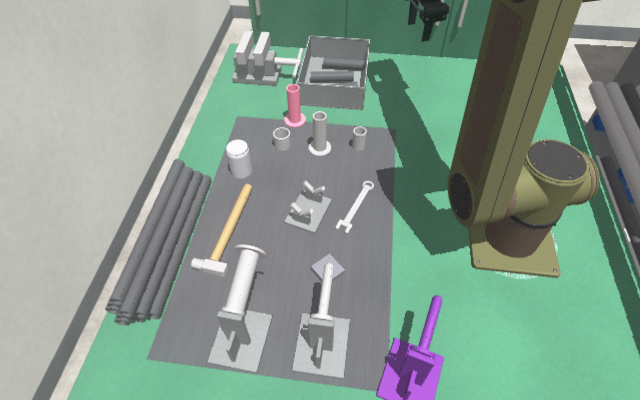

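The top view shows the sleeve at (405,190), the V-rest at (322,191), the free stand at (205,220) with its peg pointing right (-y), and the full stand at (205,160). In the side view the sleeve is at (320,135), the V-rest at (308,208) and the free peg from (322,318) to (329,268).

Run:
```python
from h import *
t=load('top0')['color'];s=load('side0')['color']
def cr(im,x,y,w=66,h=50,f=6): return cv2.resize(im[y:y+h,x:x+w],None,fx=f,fy=f,interpolation=cv2.INTER_CUBIC)
m=np.vstack([np.hstack([cr(t,372,165),cr(t,290,165)]),np.hstack([cr(t,175,195),cr(s,290,160+20,66,50)])])
cv2.imwrite('pics/m1.png',m)
m=np.hstack([cr(s,285,255,66,100,5),cr(s,285,100,66,100,5)])
cv2.imwrite('pics/m2.png',m)
```

```text
(no output)
```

View pics/m1.png

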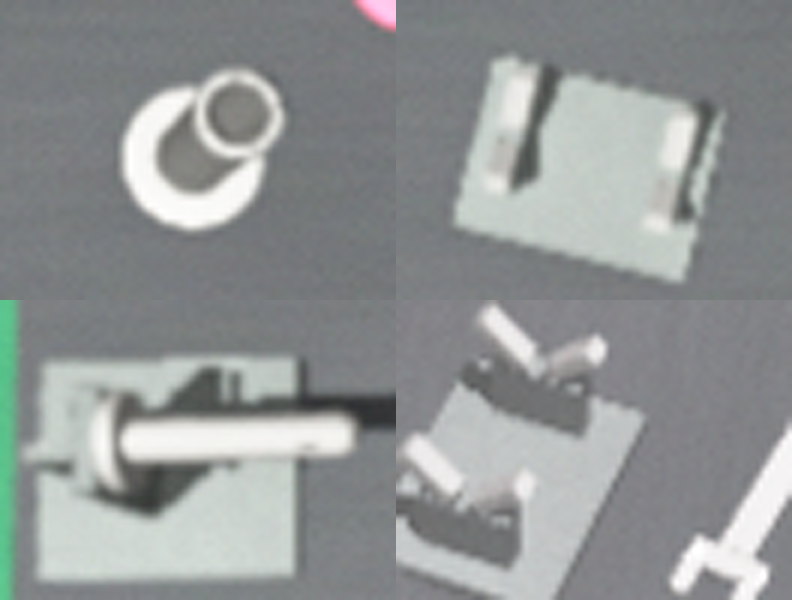

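View pics/m2.png

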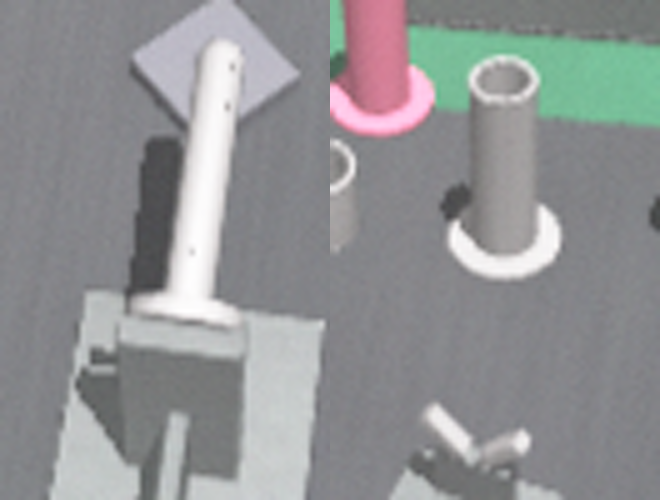

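Run:
```python
from h import *
np.set_printoptions(precision=1,suppress=True)
t=load('top0');s=load('side0')
def u(x,y,ox,oy,f): return ((x+.5)/f-.5+ox,(y+.5)/f-.5+oy)
S=lambda x,y:u(x,y,372,165,6); V=lambda x,y:u(x-396,y,290,165,6); F=lambda x,y:u(x,y-300,175,195,6)
P=lambda x,y:u(x,y,285,255,5); Q=lambda x,y:u(x-330,y,285,100,5); W=lambda x,y:u(x-396,y-300,290,180,6)
print('sleeve top',onz(t,S(240,113),130),onz(s,Q(504,80),130),tri(t,S(240,113),s,Q(504,80)))
print('flange',onz(t,S(193,158),6),onz(s,Q(504,241),6))
c=np.array([onz(t,V(*p),10) for p in((497,53),(725,105),(687,282),(456,228))]);print('V plate',c,c.mean(0),np.linalg.norm(c-np.roll(c,-1,0),axis=1))
# V tops: upper-surface ends z=71
a=[onz(t,V(*p),71) for p in((520,68),(496,188),(685,112),(657,226))];print('V tops',np.array(a),np.mean(a,0))
b=[onz(s,W(*p),71) for p in((490,313),(596,350),(412,448),(525,482))];print('V tops side',np.array(b),np.mean(b,0))
c=np.array([onz(t,F(*p),10) for p in((40,360),(296,357),(296,578),(38,580))]);print('F plate',c,c.mean(0),np.linalg.norm(c-np.roll(c,-1,0),axis=1))
print('tip',tri(t,F(355,436),s,P(218,42)),'root',tri(t,F(122,440),s,P(187,305)))
print(onz(t,F(355,436),153),onz(t,F(122,440),130))
# plate by colour/adaptive: print bgr samples
for k,(im,p) in dict(v=(t,V(600,200)),f=(t,F(150,560)),bg=(t,V(760,40))).items(): print(k,im['color'][int(p[1]),int(p[0])])
```

```text
sleeve top [ 530.4 -265.9  130. ] [ 528.5 -264.   130. ] (array([ 529.7, -266.1,  128.3]), [np.float64(0.9354083085343585), np.float64(0.9354083085342864)])
flange [ 529.7 -264.8    6. ] [ 528.6 -259.1    6. ]
V plate [[589.8  26.6  10. ]
 [560.4 -87.   10. ]
 [471.6 -65.2  10. ]
 [501.5  49.   10. ]] [530.8 -19.2  10. ] [117.4  91.5 118.1  91.1]
V tops [[570.   14.7  71. ]
 [511.7  27.6  71. ]
 [546.4 -64.1  71. ]
 [491.4 -49.   71. ]] [529.9 -17.7  71. ]
V tops side [[540.7 -63.5  71. ]
 [491.3 -48.2  71. ]
 [562.4  15.7  71. ]
 [512.   27.6  71. ]] [526.6 -17.1  71. ]
F plate [[504.2 405.3  10. ]
 [502.5 276.2  10. ]
 [392.1 276.1  10. ]
 [393.9 405.   10. ]] [448.2 340.6  10. ] [129.2 110.5 128.9 110.3]
tip (array([445.6, 223.3, 155.2]), [np.float64(0.43442694334580095), np.float64(0.4344269433455621)]) root (array([446.5, 332.9, 139.6]), [np.float64(1.236573949252641), np.float64(1.2365739492519363)])
[445.5 223.7 153. ] [448.8 335.  130. ]
v [198 204 197]
f [210 216 206]
bg [119 117 114]
```

The measured sizes check out: the V plate comes to about 118x91, the stand plate to 129x110, and the sleeve top to z 128. The V-rest is at (530,-18), yaw -14.5°. The peg tip is near (445.7,223.3,154) and its root near (447.3,331,130).

I'll take the sleeve with the tool pitched 35° below level from the robot side, gripping 15 mm above its middle. Tipping it then lays the plain end toward the stands.

```bash
cat >> h.py <<'E'
from scipy.spatial.transform import Rotation as Ro
def tool(z,y):
    z=np.array(z,float);z/=np.linalg.norm(z);y=np.array(y,float);y-=z*(y@z);y/=np.linalg.norm(y)
    return np.column_stack([np.cross(y,z),y,z])
def go(R,G,s=None):
    "shift cm / turn deg so that grasp point comes to G with orientation R"
    s=s or read_state(); T=np.array(G)+tcp_to_grasp*R[:,2]
    d=(T-s['ee_pos'])/10; rv=(Ro.from_matrix(R)*Ro.from_matrix(s['eef_rot']).inv()).as_rotvec(degrees=True)
    return np.round(d,2),np.round(rv,1)
def rel(s=None):
    s=s or read_state(); R=s['eef_rot']; return s['ee_pos']-tcp_to_grasp*R[:,2]
def az(d,e=0): d,e=np.radians([d,e]); return np.array([np.cos(d)*np.cos(e),np.sin(d)*np.cos(e),np.sin(e)])
def wrist(R,q1,q23):
    M=(Ro.from_euler('z',q1)*Ro.from_euler('y',q23)).inv()*Ro.from_matrix(R)
    return M.as_euler('ZYZ')-np.array([0,0,np.pi/2])
Rg=tool(az(40,-35),az(-50))          # first grasp
Rv=tool(-az(75.5)*np.sin(np.radians(35))+np.array([0,0,-np.cos(np.radians(35))]),az(75.5-90)) # laid in V
E
python3 - <<'E'
from h import *
np.set_printoptions(precision=2,suppress=True)
s=read_state();print(wrist(s['eef_rot'],s['q'][0],s['q'][1]+s['q'][2]))
for q23 in(100,115,130):
    print(q23,wrist(Rg,-.6,np.radians(q23)),wrist(Rv,-.0,np.radians(q23)))
G=np.array([529.5,-265.5,80])
for b in(120,0): print(go(Rg,G-b*Rg[:,2]))
E
```

```text
[ 0.    1.37 -0.08]
100 [0.98 1.25 0.01] [-0.59  1.57  0.31]
115 [ 1.08  1.11 -0.23] [-0.6   1.35  0.45]
130 [ 1.21  1.   -0.51] [-0.66  1.14  0.62]
(array([20.25, 27.48, -7.55]), array([ 29.1, -46.8,  14.8]))
(array([ 27.78,  33.79, -14.43]), array([ 29.1, -46.8,  14.8]))
```

>>> {"api": "servo_tool", "payload": {
  "commands": "10 10 5 14.6 -23.4 7.4 1;20 20 5 29.1 -46.8 14.8 1;20.25 27.5 3 29.1 -46.8 14.8 1;20.25 27.5 0 29.1 -46.8 14.8 1;20.25 27.5 -4 29.1 -46.8 14.8 1;20.25 27.5 -7.5 29.1 -46.8 14.8 1;20.25 27.5 -7.5 29.1 -46.8 14.8 1;20.25 27.5 -7.5 29.1 -46.8 14.8 1;20.25 27.5 -7.5 29.1 -46.8 14.8 1",
  "force": 30
}}

```text
time_s: 1.23
ee_pos: [467.0, -321.7, 142.7]
eef_rot: [[0.438, 0.642, 0.63], [0.373, -0.767, 0.522], [0.818, 0.007, -0.576]]
contact_force: [-0.1, 0.2, -0.1]
grip_width: 94.8
grip_force: 0.0
```

Run:
```python
from h import *
np.set_printoptions(precision=2,suppress=True)
s=read_state();print(s['q'],s['time_s'],s['contact_force']);G=np.array([529.5,-265.5,80])
for b in(120,0): print(go(Rg,G-b*Rg[:,2]))
c=grab('wrist','w1'); print(proj(c,[G+[0,0,50],G-[0,0,74]]))
```

```text
[-1.13  0.12  2.01  0.93  1.44 -0.6 ] 1.225 [-0.06  0.18 -0.06]
(array([-0.1 ,  0.29, -0.46]), array([0.4, 0.1, 0.1]))
(array([ 7.43,  6.61, -7.34]), array([0.4, 0.1, 0.1]))
[[317.38 156.37]
 [317.85 245.55]]
```

View pics/w1.png

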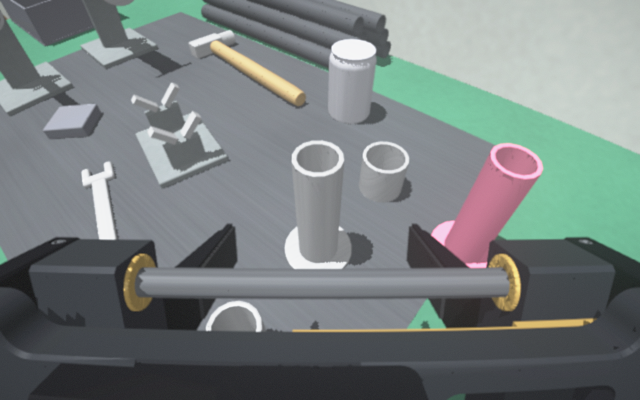

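The wrist view shows the sleeve's top ring at (318,158), against a predicted (317,156), so it is centred between the fingers. The pink look-alike at (515,165) stays outside the right finger.

>>> {"api": "servo_tool", "payload": {
  "commands": "2.5 2.2 -2.5 0.4 0.1 0.1 1;5 4.4 -5 0.4 0.1 0.1 1;7.4 6.6 -7.3 0.4 0.1 0.1 1;7.4 6.6 -7.3 0.4 0.1 0.1 1;7.4 6.6 -7.3 0.4 0.1 0.1 1;7.4 6.6 -7.3 0.4 0.1 0.1 -1;7.4 6.6 -7.3 0.4 0.1 0.1 -1;7.4 6.6 -7.3 0.4 0.1 0.1 -1;7.4 6.6 -7.3 0.4 0.1 0.1 -1;7.4 6.6 -7.3 0.4 0.1 0.1 -1;7.4 6.6 -7.3 0.4 0.1 0.1 -1;7.4 6.6 -7.3 0.4 0.1 0.1 -1",
  "force": 30
}}

```text
time_s: 2.78
ee_pos: [540.8, -254.0, 67.1]
eef_rot: [[0.44, 0.642, 0.627], [0.365, -0.766, 0.528], [0.82, -0.003, -0.572]]
contact_force: [2.6, -2.3, -0.8]
grip_width: 38.5
grip_force: 29.9
```

Run:
```python
from h import *
np.set_printoptions(precision=2,suppress=True)
s=read_state();print(s['q'],s['contact_force'],rel(s),s['grip_width'],s['grip_force'])
print('V above', go(Rv,np.array([530,-18,75])+15*az(75.5)+[0,0,120]), go(Rv,np.array([530,-18,75])+15*az(75.5)))
```

```text
[-0.95  0.23  2.05  1.04  1.24 -0.64] [ 2.57 -2.3  -0.75] [ 529.05 -263.96   77.88] 38.4691730695645 29.872309525399032
V above (array([-0.98, 24.01, 11.25]), array([-77.3,  48.6,  27.9])) (array([-0.98, 24.01, -0.75]), array([-77.3,  48.6,  27.9]))
```

>>> {"api": "servo_tool", "payload": {
  "commands": "0 0 5 0 0 0 -1;0 0 10 0 0 0 -1;0 0 15 0 0 0 -1;0 5 16 -19 12 7 -1;0 10 16 -38 24 14 -1;-1 16 16 -58 36 21 -1;-1 20 16 -77.3 48.6 27.9 -1;-1 24 16 -77.3 48.6 27.9 -1;-1 24 16 -77.3 48.6 27.9 -1;-1 24 16 -77.3 48.6 27.9 -1;-1 24 16 -77.3 48.6 27.9 -1;-1 24 16 -77.3 48.6 27.9 -1",
  "force": 45
}}

```text
time_s: 4.28
ee_pos: [529.4, -12.1, 224.9]
eef_rot: [[0.202, 0.968, -0.149], [0.791, -0.25, -0.558], [-0.577, -0.005, -0.817]]
contact_force: [-0.3, -0.2, -6.0]
grip_width: 38.6
grip_force: 44.9
```

Run:
```python
from h import *
np.set_printoptions(precision=2,suppress=True)
s=read_state();print(s['q'],s['contact_force'],rel(s),s['grip_width'],s['grip_force'])
print(go(Rv,np.array([530,-18,75])+13*az(75.5)))
t=grab('top','t2');sd=grab('side','s2')
p=rel(s); a=s['eef_rot']@Rg.T@np.array([0,0,1]);print('axis',a)
for c in(t,sd): print(proj(c,[p,p+52*a,p-78*a]))
def cr(c,P,w=130,h=100,f=3):
    u=proj(c,[P])[0]; x,y=int(u[0]-w/2),int(u[1]-h/2); print('org',x,y); return cv2.resize(c['color'][y:y+h,x:x+w],None,fx=f,fy=f,interpolation=cv2.INTER_CUBIC)
cv2.imwrite('pics/m3.png',np.hstack([cr(t,p),cr(sd,p)]))
```

```text
[ 0.17  0.03  1.83 -0.55  1.57  0.5 ] [-0.29 -0.18 -5.96] [532.16  -1.66 240.26] 38.584177711527886 44.86565432860516
(array([  0.12,  -0.37, -16.53]), array([ 0.2, -0.4,  0. ]))
axis [ 0.25  0.97 -0.  ]
[[316.14 177.62]
 [296.37 173.13]
 [345.94 184.39]]
[[302.63 154.23]
 [293.34 170.03]
 [315.58 132.21]]
org 251 127
org 237 104
```

View pics/m3.png

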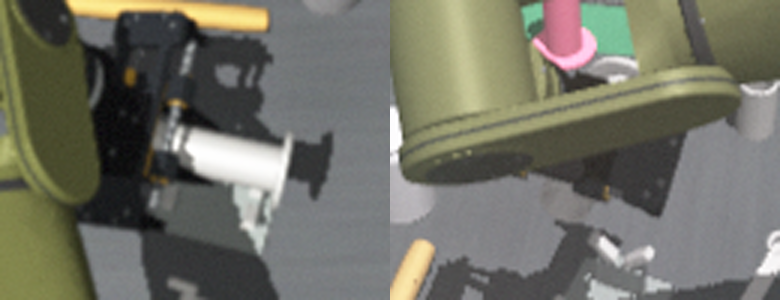

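The sleeve is held level. Its flange is at about (346,182) in the top view against a predicted (346,184), and its plain end points toward the stands. Next I lower it.

>>> {"api": "servo_tool", "payload": {
  "commands": "0.1 -0.4 -5 0.2 -0.4 0 -1;0.1 -0.4 -10 0.2 -0.4 0 -1;0.1 -0.4 -13 0.2 -0.4 0 -1;0.1 -0.4 -15 0.2 -0.4 0 -1;0.1 -0.4 -15.5 0.2 -0.4 0 -1;0.1 -0.4 -15.7 0.2 -0.4 0 -1;0.1 -0.4 -15.9 0.2 -0.4 0 -1;0.1 -0.4 -15.9 0.2 -0.4 0 -1"
}}

```text
time_s: 5.38
ee_pos: [531.8, -17.0, 68.5]
eef_rot: [[0.212, 0.968, -0.138], [0.795, -0.253, -0.552], [-0.569, 0.007, -0.823]]
contact_force: [-0.4, -0.1, -4.8]
grip_width: 38.5
grip_force: 44.9
```

Run:
```python
from h import *
np.set_printoptions(precision=2,suppress=True)
s=read_state();print(s['contact_force'],s['moment'],rel(s),s['grip_width'],s['grip_force'])
print(go(Rv,np.array([530,-18,75])+13*az(75.5)))
t=grab('top','t3')
p=rel(s); a=az(75.5)
print(proj(t,[p,p-72*a,p-78*a]))
x,y=proj(t,[p-40*a])[0]; x,y=int(x-50),int(y-37);print(x,y)
cv2.imwrite('pics/m4.png',cv2.resize(t['color'][y:y+75,x:x+100],None,fx=7,fy=7,interpolation=cv2.INTER_CUBIC))
```

```text
[-0.39 -0.12 -4.83] [ 0.91 -0.32 -0.02] [534.44  -6.59  83.98] 38.48510023614691 44.86621385862236
(array([-0.13,  0.11, -0.89]), array([-0.2,  0.5,  0.1]))
[[317.93 187.07]
 [342.53 192.7 ]
 [344.58 193.17]]
281 153
```

View pics/m4.png

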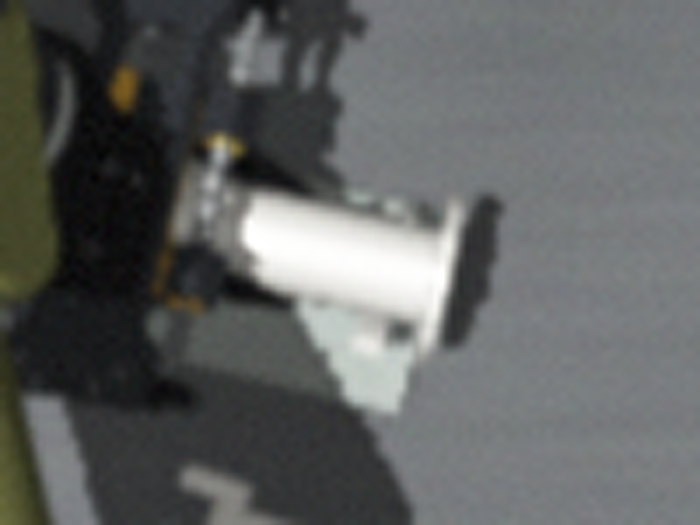

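The flange centre is at about (344.8,192.3), against a predicted (344.6,193.2). It is clear of the support and on line, so I seat it.

>>> {"api": "servo_tool", "payload": {
  "commands": "-0.1 0.1 -0.4 -0.2 0.5 0 -1;-0.1 0.1 -0.6 -0.2 0.5 0 -1;-0.1 0.1 -0.8 -0.2 0.5 0 -1;-0.1 0.1 -0.8 -0.2 0.5 0 -1;-0.1 0.1 -0.8 -0.2 0.5 0 -1"
}}

```text
time_s: 6.05
ee_pos: [530.2, -16.0, 60.2]
eef_rot: [[0.206, 0.967, -0.147], [0.793, -0.253, -0.555], [-0.574, -0.002, -0.819]]
contact_force: [-1.8, 2.8, 1.2]
grip_width: 38.7
grip_force: 44.8
```

Run:
```python
from h import *
np.set_printoptions(precision=2,suppress=True)
s=read_state();print(s['contact_force'],s['moment'],rel(s),s['grip_width'],s['grip_force'])
```

```text
[-1.8   2.75  1.18] [ 0.57  0.24 -0.45] [532.98  -5.61  75.59] 38.70067361233265 44.840885537996655
```

>>> {"api": "servo_tool", "payload": {
  "commands": "0 0 -0.1 0 0 0 -1;0 0 -0.1 0 0 0 0.0;0 0 -0.1 0 0 0 0.3;0 0 -0.1 0 0 0 1;0 0 -0.1 0 0 0 1;0 0 -0.1 0 0 0 1;0 0 -0.1 0 0 0 1;0 0 -0.1 0 0 0 1"
}}

```text
time_s: 7.05
ee_pos: [530.2, -16.1, 58.6]
eef_rot: [[0.206, 0.968, -0.147], [0.793, -0.253, -0.555], [-0.574, -0.002, -0.819]]
contact_force: [0.1, -0.2, 0.4]
grip_width: 94.5
grip_force: 0.0
```

Run:
```python
from h import *
np.set_printoptions(precision=2,suppress=True)
s=read_state();print(s['contact_force'],rel(s),s['grip_width'],s['grip_force'])
R2=tool([0,0,-1],az(75.5-90))
print('out',go(s['eef_rot'],rel(s)-130*s['eef_rot'][:,2]))
print(wrist(R2,0,np.radians(108)))
```

```text
[ 0.11 -0.18  0.41] [532.97  -5.66  74.04] 94.52010574647956 0.0
out (array([ 1.91,  7.21, 10.65]), array([0., 0., 0.]))
[-0.    1.26  0.25]
```

Now I back out along the tool axis and look at the laid sleeve.

>>> {"api": "servo_tool", "payload": {
  "commands": "0.4 1.5 2.2 0 0 0 1;0.9 3.5 5.2 0 0 0 1;1.5 5.5 8.2 0 0 0 1;1.9 7.2 12 0 0 0 1;1.9 14 16 0 0 0 1;0 20 18 0 0 0 1;-5 24 18 0 0 0 1;-5 24 18 0 0 0 1;-5 24 18 0 0 0 1"
}}

```text
time_s: 8.18
ee_pos: [479.9, 224.3, 238.6]
eef_rot: [[0.204, 0.968, -0.145], [0.793, -0.251, -0.555], [-0.574, -0.002, -0.819]]
contact_force: [0.0, -0.0, -0.0]
grip_width: 95.2
grip_force: 0.0
```

Run:
```python
from h import *
np.set_printoptions(precision=2,suppress=True)
t=grab('top','t4');s=grab('side','s4')
c0=np.array([530,-18,75.]);a=az(75.5)
for c in(t,s): print(proj(c,[c0,c0+65*a,c0-65*a]))
f=5;x,y=285,160;A=cv2.resize(t['color'][y:y+60,x:x+80],None,fx=f,fy=f,interpolation=cv2.INTER_CUBIC)
x,y=265,170;B=cv2.resize(s['color'][y:y+60,x:x+80],None,fx=f,fy=f,interpolation=cv2.INTER_CUBIC)
cv2.imwrite('pics/m5.png',np.hstack([A,B]));print(read_state()['q'])
```

```text
[[321.94 189.03]
 [299.93 183.99]
 [344.02 194.08]]
[[306.66 194.35]
 [296.55 213.06]
 [316.13 176.84]]
[ 0.55  0.14  1.68 -0.42  1.77  0.82]
```

View pics/m5.png

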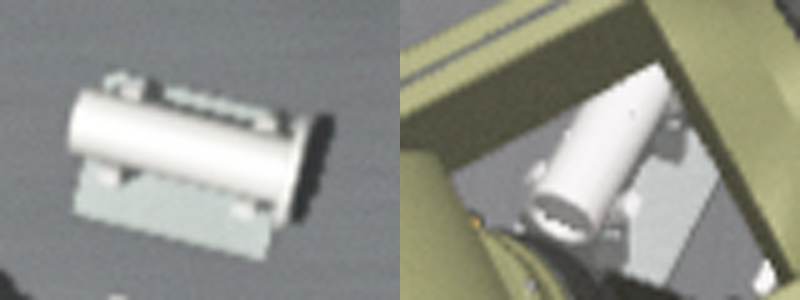

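The sleeve lies in both notches. Its plain end is at about (300,184) in the top view and the flange at about (344.5,194.4), both matching a centred sleeve at (530,-18,75). Next I retake it with the tool straight down, near its centre of mass.

```bash
cat >> h.py <<'E'
R2=tool([0,0,-1],az(-14.5)); G2=np.array([530,-18,75])-8*az(75.5)
E
python3 - <<'E'
from h import *
print(go(R2,G2+[0,0,110]))
E
```

```text
(array([  4.74, -24.87,  -7.21]), array([33.9, -8.9,  0.1]))
```

>>> {"api": "servo_tool", "payload": {
  "commands": "1 -6 0 10 -2.7 0 1;2 -12 0 20 -5.4 0 1;3.5 -18 0 34 -8.9 0 1;4.7 -24.9 0 34 -8.9 0 1;4.7 -24.9 -4 34 -8.9 0 1;4.7 -24.9 -7 34 -8.9 0 1;4.7 -24.9 -7 34 -8.9 0 1;4.7 -24.9 -7 34 -8.9 0 1"
}}

```text
time_s: 9.28
ee_pos: [527.8, -25.8, 169.8]
eef_rot: [[0.252, 0.968, 0.0], [0.968, -0.252, 0.002], [0.002, -0.0, -1.0]]
contact_force: [1.0, 0.3, -0.1]
grip_width: 95.4
grip_force: 0.0
```

Run:
```python
from h import *
print(go(R2,G2),read_state()['q'])
```

```text
(array([ 2.000e-02,  1.000e-02, -1.136e+01]), array([-0.1,  0. ,  0.1])) [-0.15174727 -0.11450919  1.96616739  0.00231196  1.28979432  0.10259394]
```

>>> {"api": "servo_tool", "payload": {
  "commands": "0 0 -5 0 0 0 1;0 0 -9 0 0 0 1;0 0 -11.3 0 0 0 1;0 0 -11.3 0 0 0 1;0 0 -11.3 0 0 0 1;0 0 -11.3 0 0 0 -1;0 0 -11.3 0 0 0 -1;0 0 -11.3 0 0 0 -1;0 0 -11.3 0 0 0 -1;0 0 -11.3 0 0 0 -1;0 0 -11.3 0 0 0 -1;0 0 -11.3 0 0 0 -1",
  "force": 45
}}

```text
time_s: 10.78
ee_pos: [527.3, -25.1, 55.6]
eef_rot: [[0.252, 0.968, -0.001], [0.968, -0.252, 0.003], [0.002, -0.001, -1.0]]
contact_force: [0.4, -0.5, -0.5]
grip_width: 38.5
grip_force: 44.9
```

```bash
cat >> h.py <<'E'
yaw=0.8 # stand yaw, peg leans to -x by this
pz=np.array([-np.cos(np.radians(12))*np.sin(np.radians(yaw)),-np.cos(np.radians(12))*np.cos(np.radians(yaw)),np.sin(np.radians(12))])
tip=np.array([445.7,223.4,153.5]); root=tip-110*pz
Rp=tool([0,-np.sin(np.radians(12)),-np.cos(np.radians(12))],[1,-np.sin(np.radians(yaw)),0])
def hang(s,off=8,dz=0,dx=0): # grasp point when plain end is s mm from the collar along the peg
    return root+pz*(s+65+off)+np.array([dx,0,dz])
E
python3 - <<'E'
from h import *
np.set_printoptions(precision=2,suppress=True)
s=read_state();print(rel(s),G2,s['contact_force'],s['grip_width'],s['grip_force'],root,pz)
print(Rp@R2.T@np.append(az(75.5)[:2],0),-pz)
print(go(Rp,hang(150)),go(Rp,hang(0)),wrist(Rp,.2,np.radians(108)))
E
```

```text
[527.34 -25.19  74.42] [528.   -25.75  75.  ] [ 0.43 -0.54 -0.5 ] 38.53619893503805 44.9449910271338 [447.2  330.99 130.63] [-0.01 -0.98  0.21]
[ 0.01  0.98 -0.21] [ 0.01  0.98 -0.21]
(array([-8.32, 13.41, 10.3 ]), array([-12.1,   1.4,  13.8])) (array([-8.11, 28.08,  7.18]), array([-12.1,   1.4,  13.8])) [-0.21  1.3   0.27]
```

>>> {"api": "servo_tool", "payload": {
  "commands": "0 0 4 0 0 0 -1;0 0 9 0 0 0 -1;0 0 14 0 0 0 -1;-4 4 14 -6 0.7 7 -1;-8.3 9 12 -12 1.4 13.8 -1;-8.3 13.4 10.3 -12.1 1.4 13.8 -1;-8.3 13.4 10.3 -12.1 1.4 13.8 -1;-8.3 13.4 10.3 -12.1 1.4 13.8 -1;-8.3 13.4 10.3 -12.1 1.4 13.8 -1"
}}

```text
time_s: 11.9
ee_pos: [444.6, 108.1, 158.8]
eef_rot: [[0.014, 1.0, -0.0], [0.978, -0.014, -0.208], [-0.208, 0.002, -0.978]]
contact_force: [-0.4, 0.2, -4.1]
grip_width: 38.4
grip_force: 44.9
```

Run:
```python
from h import *
np.set_printoptions(precision=2,suppress=True)
s=read_state();print(rel(s),s['contact_force'],s['grip_width']);print(go(Rp,hang(150)))
t=grab('top','t5');sd=grab('side','s5')
p=rel(s)
for c in(t,sd): print(proj(c,[p+73*-pz,p-57*-pz,tip,root]))
f=4
def cr(c,u): x,y=int(u[0]-50),int(u[1]-60);print(x,y);return cv2.resize(c['color'][y:y+120,x:x+100],None,fx=f,fy=f,interpolation=cv2.INTER_CUBIC)
cv2.imwrite('pics/m6.png',np.hstack([cr(t,proj(t,[tip-[0,20,0]])[0]),cr(sd,proj(sd,[tip])[0])]))
```

```text
[444.56 111.98 177.2 ] [-0.4   0.18 -4.09] 38.40493555276766
(array([-0.04,  0.09, -0.02]), array([ 0., -0.,  0.]))
[[248.15 216.49]
 [295.   214.84]
 [233.83 217.14]
 [196.31 218.44]]
[[330.66 245.23]
 [337.97 191.67]
 [328.36 263.51]
 [321.15 316.38]]
191 156
278 203
```

View pics/m6.png

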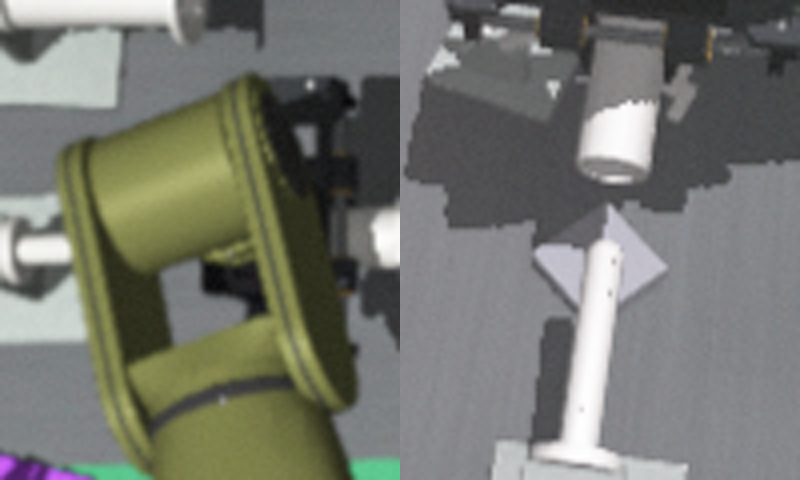

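The side view shows the plain end's centre at about (331.9,244) and the peg tip at about (329.4,265). They are in line, though the sleeve may be yawed by about 2°, so I measure that from the edges.

```bash
cat > edge.py <<'E'
from h import *
def edges(c,r0,r1,ctr):
    g=cv2.GaussianBlur(c['color'],(3,3),0).astype(float).sum(2); out=[]
    for r in range(r0,r1):
        x0=int(round(ctr(r))); d=np.diff(g[r])
        res=[]
        for lo,hi,sg in((x0-16,x0-2,1),(x0+2,x0+16,-1)):
            w=np.clip(sg*d[lo:hi],0,None); k=w.argmax(); a=max(k-1,0); ww=w[a:k+2]
            res.append(lo+.5+a+(ww*np.arange(len(ww))).sum()/ww.sum())
        out.append([r]+res)
    o=np.array(out); m=o[:,1:].mean(1); ok=np.abs(m-np.median(m-np.polyval(np.polyfit(o[:,0],m,1),o[:,0]))-np.polyval(np.polyfit(o[:,0],m,1),o[:,0]))<1
    return np.polyfit(o[ok,0],m[ok],1), np.polyfit(o[:,0],o[:,1],1),np.polyfit(o[:,0],o[:,2],1), np.median(o[:,2]-o[:,1]), o
E
python3 - <<'E'
from edge import *
np.set_printoptions(precision=2,suppress=True)
c=load('s5')
p,l,r,w,o=edges(c,218,241,lambda y:334-(y-218)*.1);print('sleeve',p,np.polyval(p,[220,244]),w);print(o[::3])
p,l,r,w,o=edges(c,270,310,lambda y:328-(y-268)*.12);print('peg',p,np.polyval(p,[268,244,310]),w);print(o[::6])
def img(a,b): u=proj(c,[a,b]); return (u[1]-u[0])[0]/(u[1]-u[0])[1]
q=rel();ax=lambda d:np.array([np.sin(np.radians(d)),.978,-.208])
for d in(-3,-1,.8,3): print(d,img(q,q+70*ax(d)), img(tip,tip+70*ax(d)))
E
```

```text
sleeve [ -0.14 365.78] [334.34 330.91] 17.85267086109053
[[218.   325.59 343.34]
 [221.   325.52 343.33]
 [224.   324.55 343.03]
 [227.   324.4  342.23]
 [230.   327.6  341.57]
 [233.   323.59 341.35]
 [236.   323.38 341.27]
 [239.   322.58 340.43]]
peg [ -0.12 360.37] [328.   330.9  322.93] 8.930492925572565
[[270.   314.33 332.08]
 [276.   319.41 335.49]
 [282.   322.56 331.26]
 [288.   321.48 330.33]
 [294.   320.51 329.4 ]
 [300.   319.52 328.48]
 [306.   318.57 327.65]]
-3 -0.06353280083918693 -0.06706986724104325
-1 -0.1020420486394 -0.10353981179528522
0.8 -0.13698054162433 -0.13664020976444113
3 -0.17999552427567184 -0.1774080289481967
```

The peg and sleeve are parallel within about 1°, and the peg is roughly 1–2 mm toward -x. I insert with a 1 mm shift, watching the force.

>>> {"api": "servo_tool", "payload": {
  "commands": "-0.1 0 0 0 0 0.4 -1;-0.1 1.5 -0.3 0 0 0.4 -1;-0.1 3 -0.6 0 0 0.4 -1;-0.1 3.9 -0.8 0 0 0.4 -1;-0.1 4.9 -1 0 0 0.4 -1;-0.1 5.9 -1.2 0 0 0.4 -1;-0.1 5.9 -1.2 0 0 0.4 -1"
}}

```text
time_s: 12.88
ee_pos: [443.1, 168.5, 146.4]
eef_rot: [[0.004, 1.0, 0.001], [0.978, -0.004, -0.208], [-0.208, 0.002, -0.978]]
contact_force: [0.5, -0.8, -5.2]
grip_width: 38.7
grip_force: 44.9
```

Run:
```python
from edge import *
np.set_printoptions(precision=2,suppress=True)
s=read_state();print(rel(s),s['contact_force'],s['moment'],s['grip_width'],(rel(s)-root)@pz-73)
c=grab('side','s6')
u=proj(c,[rel(s)-73*pz]);print(u)
p,l,r,w,o=edges(c,300,312,lambda y:322.7);print(o[::3])
x,y=280,190
cv2.imwrite('pics/m7.png',cv2.resize(c['color'][y:y+130,x:x+100],None,fx=4.5,fy=4.5,interpolation=cv2.INTER_CUBIC))
```

```text
[443.09 172.47 164.81] [ 0.53 -0.75 -5.18] [ 0.29 -0.07  0.03] 38.70892926354617 89.20441631762736
[[327.96 273.12]]
[[300.   319.52 328.48]
 [303.   319.42 328.31]
 [306.   318.58 327.63]
 [309.   318.47 327.38]]
```

View pics/m7.png

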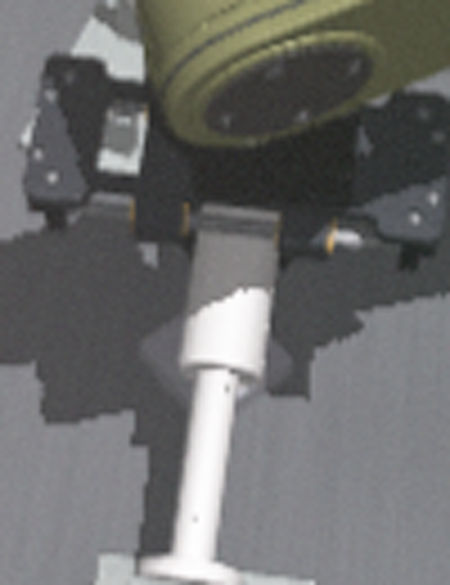

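The view shows the peg entering the bore: sleeve end centred at about x=222 in the crop, peg at about 220. The force shows no contact beyond the sleeve's weight, so I go further in.

>>> {"api": "servo_tool", "payload": {
  "commands": "0 1.5 -0.3 0 0 -0.5 -1;0.1 3 -0.65 0 0 -1 -1;0.1 4.5 -0.95 0 0 -1 -1;0.2 6 -1.3 0 0 -1 -1;0.2 7 -1.5 0 0 -1 -1;0.2 7.7 -1.65 0 0 -1 -1;0.2 7.7 -1.65 0 0 -1 -1"
}}

```text
time_s: 13.8
ee_pos: [445.1, 245.2, 130.0]
eef_rot: [[0.022, 1.0, -0.003], [0.978, -0.022, -0.209], [-0.209, 0.002, -0.978]]
contact_force: [-1.4, -0.3, -5.3]
grip_width: 38.8
grip_force: 44.9
```

Run:
```python
from edge import *
np.set_printoptions(precision=2,suppress=True)
s=read_state();print(rel(s),s['contact_force'],s['moment'],s['grip_width'],(rel(s)-root)@pz-73)
```

```text
[445.2  249.13 148.4 ] [-1.42 -0.27 -5.29] [ 0.3  -0.04 -0.03] 38.75968295174524 10.779691072006997
```

>>> {"api": "servo_tool", "payload": {
  "commands": "0 0.4 -0.1 0 0 0 -1;0 0.7 -0.15 0 0 0 -1;0 0.85 -0.2 0 0 0 -1;0 1 -0.2 0 0 0 -1;0 1 -0.2 0 0 0 -1"
}}

```text
time_s: 14.42
ee_pos: [445.2, 254.7, 128.2]
eef_rot: [[0.023, 1.0, -0.002], [0.978, -0.023, -0.209], [-0.209, 0.002, -0.978]]
contact_force: [1.1, -1.8, -4.5]
grip_width: 38.7
grip_force: 44.9
```

>>> {"api": "servo_tool", "payload": {
  "commands": "0 0.1 0 0 0 0 -1;0 0.2 -0.05 0 0 0 -1;0 0.2 -0.05 0 0 0 -1"
}}

```text
time_s: 14.8
ee_pos: [445.3, 254.7, 128.1]
eef_rot: [[0.022, 1.0, -0.003], [0.977, -0.023, -0.214], [-0.214, 0.002, -0.977]]
contact_force: [0.0, -10.3, -2.1]
grip_width: 38.7
grip_force: 44.9
```

It is home against the collar: y stopped at 254.7 with 10 N. Now I lower the bore onto the peg.

>>> {"api": "servo_tool", "payload": {
  "commands": "0 -0.1 -0.2 0 0 0 -1;0 -0.1 -0.35 0 0 0 -1;0 -0.1 -0.35 0 0 0 -1"
}}

```text
time_s: 15.18
ee_pos: [446.1, 254.4, 126.1]
eef_rot: [[0.023, 1.0, -0.001], [0.977, -0.023, -0.212], [-0.212, 0.004, -0.977]]
contact_force: [-1.2, -8.3, 3.6]
grip_width: 38.8
grip_force: 45.0
```

Run:
```python
from h import *
print(rel(),(rel()-root)@pz-73,read_state()['moment'])
```

```text
[446.09079883 258.36247053 144.51885252] 0.9322541353899823 [-1.06780835  0.18639068  0.0774897 ]
```

>>> {"api": "servo_tool", "payload": {
  "commands": "0 0 -0.1 0 0 0 -1;0 0 -0.1 0 0 0 -1"
}}

```text
time_s: 15.42
ee_pos: [446.3, 254.2, 125.5]
eef_rot: [[0.023, 1.0, -0.001], [0.977, -0.023, -0.212], [-0.212, 0.004, -0.977]]
contact_force: [-0.8, -9.8, 4.5]
grip_width: 38.6
grip_force: 45.0
```

Contact is from below, so I release.

>>> {"api": "servo_tool", "payload": {
  "commands": "0 0 -0.1 0 0 0 -0.1;0 0 -0.1 0 0 0 0.2;0 0 -0.1 0 0 0 1;0 0 -0.1 0 0 0 1;0 0 -0.1 0 0 0 1;0 0 -0.1 0 0 0 1;0 0 -0.1 0 0 0 1"
}}

```text
time_s: 16.3
ee_pos: [445.2, 255.9, 122.1]
eef_rot: [[0.023, 1.0, -0.002], [0.978, -0.023, -0.208], [-0.208, 0.002, -0.978]]
contact_force: [-0.7, 0.7, 0.1]
grip_width: 93.8
grip_force: 0.0
```

Run:
```python
from edge import *
np.set_printoptions(precision=2,suppress=True)
s=read_state();print(rel(s),s['contact_force'],s['grip_width'],go(s['eef_rot'],rel(s)-120*s['eef_rot'][:,2]))
```

```text
[445.24 259.83 140.52] [-0.75  0.69  0.12] 93.83715292943972 (array([ 0.03,  2.5 , 11.74]), array([0., 0., 0.]))
```

>>> {"api": "servo_tool", "payload": {
  "commands": "0 0.5 2.5 0 0 0 1;0 1.2 6 0 0 0 1;0 2 10 0 0 0 1;0 2.5 15 0 0 0 1;0 -4 18 0 0 0 1;-5 -10 20 0 0 0 1;-5 -16 20 0 0 0 1;-5 -22 20 0 0 0 1;-5 -28 20 0 0 0 1;-5 -33 20 0 0 0 1;-5 -33 20 0 0 0 1"
}}

```text
time_s: 17.68
ee_pos: [394.3, -77.8, 322.3]
eef_rot: [[0.031, 0.999, -0.004], [0.977, -0.032, -0.209], [-0.209, 0.003, -0.978]]
contact_force: [0.5, 0.2, -0.0]
grip_width: 95.3
grip_force: 0.0
```

Run:
```python
from edge import *
np.set_printoptions(precision=2,suppress=True)
t=grab('top','t7');c=grab('side','s7')
cen=root+65*pz-np.array([0,1.2,5.9])
for k in(t,c): print(proj(k,[cen-65*pz,cen+65*pz]))
f=5
A=cv2.resize(t['color'][180:260,170:250],None,fx=f,fy=f,interpolation=cv2.INTER_CUBIC)
B=cv2.resize(c['color'][245:325,285:365],None,fx=f,fy=f,interpolation=cv2.INTER_CUBIC)
cv2.imwrite('pics/m8.png',np.hstack([A,B]))
```

```text
[[197.24 218.67]
 [241.56 217.13]]
[[321.24 317.04]
 [329.62 255.46]]
```

View pics/m8.png

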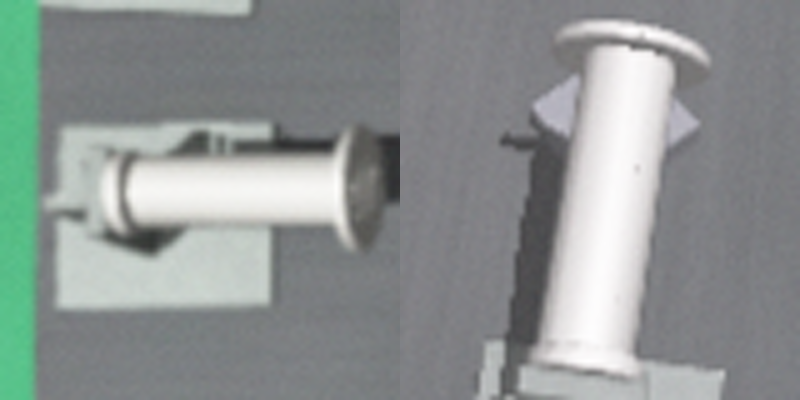

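The sleeve hangs on the peg with its flange outward at about (242.6,218) in the top view. A thin dark band shows between collar and end, so I check the gap against the neighbour's and against geometry.

Run:
```python
from h import *
np.set_printoptions(precision=1,suppress=True,linewidth=150)
t=load('t7');up=np.array([0,np.sin(np.radians(12)),np.cos(np.radians(12))])
g=t['color'].astype(int).sum(2)//3
print('x 188..250 row 216-218',g[215:219,188:250].mean(0).astype(int))
g0=load('top0')['color'].astype(int).sum(2)//3
print('before',g0[215:219,188:250].mean(0).astype(int))
print('nbr',g0[154:158,188:260].mean(0).astype(int))
print('collar top edge front/back',proj(t,[root+24*up,root+24*up-8*pz])[:,0])
for gap in(0,3,6,9):
    e=root+gap*pz-6*up
    print(gap,'end top',proj(t,[e+20*up])[0],'flange outer: top, centre, bottom',proj(t,[e+130*pz+35*up,e+130*pz,e+130*pz-35*up])[:,0],'inner top',proj(t,[e+124*pz+35*up])[0,0])
```

```text
x 188..250 row 216-218 [187 194 218 235 235 187 133 189 233 241 240 240 240 240 240 240 240 239 240 240 240 240 240 240 240 240 240 240 239 240 240 240 240 240 240 240 240
 240 240 240 241 241 241 240 240 240 240 240 242 246 203 126 118 120 115 116 115  96  81  60  51  51]
before [194 202 225 239 239 195 131 167 209 221 224 224 225 225 227 229 229 229 230 229 228 228 228 228 228 229 229 228 230 230 231 231 231 232 232 231 230
 230 230 231 233 234 234 232 222 184 124  97  96  97  98  97  98  99  96  98  99  98  98  97  97 102]
nbr [236 243 215 147 196 238 242 241 241 241 241 241 241 242 241 241 241 241 242 241 242 242 243 243 242 243 243 243 243 243 243 243 243 243 244 243 243
 244 244 243 244 244 244 244 245 249 205 118 102 114 119 119 118  99  84  62  49  50  50  51  52  49  50  50  50  49  49  48  64 103 115 117]
collar top edge front/back [192.5 189.8]
0 end top [194.1 217.9] flange outer: top, centre, bottom [237.  241.6 246. ] inner top 234.82350313146597
3 end top [195.1 217.9] flange outer: top, centre, bottom [238.  242.6 247. ] inner top 235.89133269856245
6 end top [196.1 217.8] flange outer: top, centre, bottom [239.1 243.7 248. ] inner top 236.9602954809923
9 end top [197.1 217.8] flange outer: top, centre, bottom [240.2 244.7 249.1] inner top 238.0303916412077
```

By the collar-to-end and collar-to-flange distances the gap is about 1–2 mm, within the 7 mm limit. The sleeve is released, so I hand in.

```bash
python3 -c "
from station import *
print(read_state()['time_s'],read_state()['joint_velocities'].round(3)); print(hand_in())"
```

```text
17.775 [ 0.056  0.006 -0.004  0.002 -0.    -0.001]
the job is handed in; nothing more can be done
None
```

The sleeve was laid in the V-rest and released, then hung on the empty peg with its flange outward, within an estimated 1–2 mm of the collar, and let go; the job was handed in at 17.8 s, with no verdict returned.

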